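# Roll the logger core deck-up, pinch the catches and lift the battery cassette out

### The arm

A 6-joint arm with a two-finger parallel gripper is mounted at the origin on a cart in front of the work surface, level with it; the furniture and walls round the work are solid. World frame = base frame: x ahead of the robot, y to its left, z up, the work surface at z = 0. Lengths are in m, angles in rad, forces in N, time in s.
With the tool pointing down it reaches from about 0.4 to 0.825 m from the base axis. Payload 7 kg.
Tool frame: the origin (TCP) lies on the mounting face of the last link; the fingertips stand arm.tcp_to_tips ahead of it and the grasp point (between the pads) lies 159 mm ahead of it (arm.tcp_to_tips is the distance from the TCP to the fingertips, in m); z points along the fingers, y is the direction in which the jaws open and shut (so a half turn about z gives the same grasp; the last joint's range is limited). The gripper opens to 88 mm and grips with 3 to 60 N. Pads are 19 mm wide; open, the fingers measure 130 mm over their backs; the gripper's body (78 mm by 193 mm) begins 47 mm behind the grasp point.
Start: joints at [-0.844, 0.359, 0.012, 0, -1.224, -0.288], TCP at [0.287, -0.611, 0.405] pointing down, gripper open.
Joint ranges: [-3.07, 3.07], [-1.43, 2.12], [-1.02, 1.25], [-3.03, 1.67], [-3.05, -0], [-3.03, 3.03]. Speed limits (rad/s): [2.39, 2.39, 3.01, 3.14, 3.14, 3.14].

### API

Orientations are given as [roll, pitch, yaw] about the fixed x, y, z axes, in that order (R = Rz(yaw) Ry(pitch) Rx(roll)).
In Python, from station import arm, cams, job_done, finder gives the robot as it stands.
- The arm moves only by the tool play_rows, never from a script. Its argument "targets" is a list that holds one entry, the list of rows, each a list of 4 numbers: the shift along the tool's x, y, z in m, then the turn about the tool's z in degrees. A call has 1 to 5 rows; each row is the pose to reach, as a shift and turn from the pose commanded when the call began, along the tool's axes at that moment; what a row does not reach only later rows make up. A row lasts 1/8 s, in which the tool goes at most 62.5 mm and 10.7 degrees, less where a joint would pass 70% of its speed; a pose out of reach is approached as far as the arm can. A call with a gripper value outside its range is refused whole. "grip" is the closure in counts, from 0 (fully open) to 255 (shut), set as the call begins (left out, the last holds). The fingers move at their own pace and stop on an object; "newtons" is the grip in N (left out, the last holds). Time passes only in rows, so rows that repeat a pose let the fingers close. It gives the time, the measured TCP pose, the force and the opening at its end, in the units of the state.
- arm.get_state(): the state, without advancing time (a new reading comes with each control period).
- cams.grab_frame(name): name is "side" or "top" or "wrist"; returns (picture, depth): 480x640x3 uint8, red, green, blue; 480x640 float32, m along the optical axis (not along the pixel's ray), 0 where there is no reading.
- cams.camera_params(name): a dict with "intrinsics" (3x3 intrinsics, pixels), "position" and "attitude" of the camera in the world. Camera axes: x right, y down, z forward; pixel columns grow to the right and rows downward; lengths in m; the calibration is good to about 2 mm. A picture is of the moment at which its call begins: read the wrist's pose just before it. camera_params takes no time and is no camera call; for the wrist camera it gives the pose at the moment of the call.
- job_done(): hands the job in, once; it reports no verdict.
Trained networks look in the newest picture that a camera, given by its name, has taken for a name from the list of things; names that differ only in an ending like _2 or _b are one class to them, and where a whole thing is asked for, a point or a joint stands for the part that bears it (a point fixed in the world has none). Each returns a list of dicts, best first, with "score" (0 to 1); they miss things now and then, are a little off and sometimes report something else, mostly with a low value. They report only what shows in the picture. A call takes as long as a camera call. They do not tell look-alikes from the thing itself.
- finder.find_in(camera, query): "xyz" ([x, y, z] in m, in world coordinates, good to about 4 mm: the middle of the surface that is visible of it).
- finder.masks_of(camera, query): "mask" (480x640 bool, what is visible of it).
The state is a dict: "t": time; "q": joint angles; "qd": joint speeds; "joint_efforts": joint torques, N m; "eef_pos": TCP position; "ee_rot": TCP orientation; "force": force on the tool from outside, world axes, zero at the start; "moment": the same for the moment, N m; "width": finger opening in m.
Only numpy, scipy, OpenCV 4.12 (cv2) and the standard library are available. Lean on these libraries where they do the work, as an engineer would, in place of code of your own. Each camera call takes 0.05 s, during which the arm holds its last target. There are 200 camera calls.

### The job

The logger core lies on the bench with its battery cassette facing sideways. Without lifting it, roll the core away from you over the bench, a quarter turn, until the cassette faces straight up; then pinch the cassette's two opposed end catches together and draw the cassette straight up out of the core. The job ends holding: finish with the gripper still pinching both catches, the cassette level and still about 10 cm straight above where it sat, and the core left standing on the bench, deck up; leave the tray of fresh cells and the small screwdriver alone.

Things in the scene. Friction and masses are not known exactly. Their poses are not given: they have to be found in the camera images.
- core: Logger core, loose, about 0.5 to 0.9 kg: aluminium deck plate between two eight-sided end plates (84 mm over the flats, 10 mm thick, inner faces at x = +-82 mm, a 20 mm connector stub beyond the +x one). Origin on its long axis, half-way, 42 mm above the bench at rest. x: long axis; y: out of the deck, as the cassette faces: level, roughly towards the robot at first (roll 0), up at the end (roll +90 deg).
- core_seat (a point): Point on the deck under the middle of the cassette, (0, -6, 0) mm in the core's frame, same axes. On the deck: two side rails (|z| 30 to 33 mm, 14 mm high) and two steel brackets (|x| 30 to 37.5 mm, 26 mm wide, 16 mm high) whose inward lips, 12 to 16 mm above the deck, hold the hooks of the catches down. Above the brackets there is finger room from |x| = 31 to 82 mm.
- deck_a (a point): Bare spot of the deck, (50, -6, 0) mm in the core's frame, same axes; the deck is 164 x 74 x 4 mm and bare from |x| = 38 to 66 mm, so fingers can push on it there, either side of the cassette. The core rolls from flat to flat, 45 deg and 35 mm of travel each, away from the robot; about 1 to 2.5 N near its top tips it over, and it stands steadily on each flat.
- deck_b (a point): The same at (-50, -6, 0) mm.
- cassette: Battery cassette, loose, 0.13 to 0.2 kg with its catches: black frame 36 (x) x 34 (y, its height) x 58 (z) mm with four cells, a grey sprung catch at either x end. Origin at the centre of its underside, on core_seat when seated; axes as the core's when seated.
- cassette_center (a point): Centre of the cassette, 20 mm from its underside along its y; axes of the cassette.
- catch_a_pad (a point): Middle of the outer face of the finger pad of the catch at the +x end: 30.5 mm from the cassette's middle along +x, 31.5 mm above the underside. The pad is 26 mm wide (z) and reaches from 19 to 44 mm above the underside, so 3 to 28 mm above the bracket. The pair is 61 mm wide over the pads, 47 mm pinched.
- catch_b_pad (a point): The same at the -x end.
- catch_a (a joint): How far catch a is pressed in, m: 0 at rest (hook 3 mm under the lip of its bracket), 0.007 fully in. Sprung: 2.5 N to start, 5 N fully in. The hook is free from about 0.004 with the cassette centred between the brackets; press fully.
- catch_b (a joint): The same for catch b.
- tray: Aluminium parts tray, 132 x 107 x 17 mm, with four AA cells standing in it, loose, in front of the middle bath; origin at the centre of its underside. A bystander.
- small_driver: Small screwdriver with a yellow handle, 33 x 167 x 23 mm, lying at the left; origin at the centre of its underside. A bystander.
Not all that is in view belongs to the job. What is shaped like the cassette but pink is not meant.

How it is judged:
On the way, in this order (a step that is already met when the one before it is completed fails the run):
1. the core has been rolled over on the bench until the cassette, still seated, faces up (angle between core's own y axis and vertical below 0.12 rad and distance between cassette and core_seat below 0.005 m and height (world z) of core below 0.046 m), for 0.3 s.
2. both catches are pinched in while the cassette is still in the core (value of joint each of catch_a, catch_b above 0.003 m and horizontal distance between cassette and core_seat below 0.008 m and distance between cassette and core_seat below 0.012 m and angle between core's own y axis and vertical below 0.15 rad), for 0.05 s.
At the end, for the whole second after the job is handed in: Cassette still in the fingers, both catches in 3 mm or more, underside 70 mm or more above its seat and within 60 mm sideways, level within 0.2 rad, clear of the core; core at rest on the bench, deck up within 0.1 rad, untouched (y of cassette in the frame of core_seat above 0.07 m and horizontal distance between cassette and core_seat below 0.06 m and angle between cassette's own y axis and vertical below 0.2 rad and value of joint each of catch_a, catch_b above 0.003 m and contact force between the fingers and cassette above 1.5 N and contact force between each of cassette, the arm, the fingers and core below 0.05 N and linear speed of cassette below 0.02 m/s and angle between core's own y axis and vertical below 0.1 rad and height (world z) of core below 0.045 m and linear speed of core below 0.01 m/s); the arm keeps its last pose, push and grip.
It fails at once if the core is lifted off the bench (its axis more than 60 mm high) (height (world z) of core above 0.06 m).
It fails at once if the tray or the small screwdriver is moved more than 20 mm (distance of any of tray, small_driver from where it was at the start of the episode above 0.02 m).
It also fails if it takes over 46 s, if anything falls off the work surface, if the arm or the gripper's body presses on something with over 40 N, if the wrist force passes 120 N, or if a joint passes its speed limit or range.

## Working session

There is one attempt and no reset: what is moved stays moved. The work goes in short steps, Python scripts to look and compute and a tool call to move; the robot and the scene stay as the last step left them, time stands still between calls to the robot, and variables do not carry over. Pictures are saved under pics/ and viewed, about 8 in all and at most 12, crops included, and the job is handed in when it is done.

Besides the shell and the picture viewer there is one more tool, called after "Emit:" by a JSON object that holds its "api" and its "payload". play_rows: Moves the arm, as the interface text tells. Its arguments: {"type":"object","properties":{"targets":{"type":"array","items":{"type":"array","items":{"type":"array","items":{"type":"number"}}}},"grip":{"type":"number"},"newtons":{"type":"number"}},"required":["targets"]}

```bash
ls; mkdir -p pics; cat > h.py <<'E'
import numpy as np, cv2
from station import arm, cams, job_done, finder
from scipy.spatial.transform import Rotation as R
np.set_printoptions(precision=4,suppress=True)
def grab(n,save=None):
    P=cams.camera_params(n); im,d=cams.grab_frame(n)
    if save: cv2.imwrite('pics/'+save,im[:,:,::-1])
    return im,d,P
def rot(a):
    a=np.array(a,float)
    return a if a.shape==(3,3) else (R.from_quat(a).as_matrix() if a.size==4 else R.from_euler('xyz',a).as_matrix())
def cloud(d,P):
    K=np.array(P['intrinsics']); v,u=np.mgrid[:480,:640]
    c=np.stack([(u-K[0,2])/K[0,0]*d,(v-K[1,2])/K[1,1]*d,d],-1)
    return c@rot(P['attitude']).T+np.array(P['position'])
E
python3 - <<'E'
from h import *
s=arm.get_state(); print(s, arm.tcp_to_tips)
A=[]
for n in ['top','side']:
    im,d,P=grab(n); A.append(im); print(n,P)
    for q in ['core','cassette','catch_a','tray','small_driver']:
        print(q,[(np.round(r['xyz'],3).tolist(),round(r['score'],2)) for r in finder.find_in(n,q)][:4])
    cv2.imwrite(f'pics/{n}.png',im[:,:,::-1])
print(arm.get_state()['t'])
E
```

```text
pics
{'t': 0.0, 'q': array([-0.8439,  0.3594,  0.0111, -0.0003, -1.2241, -0.2881]), 'qd': array([-0.0006, -0.0015, -0.0009, -0.0013, -0.0006, -0.0008]), 'joint_efforts': array([ -0.0007, -58.2724,  29.3062,   6.9976,   0.007 ,  -0.0001]), 'eef_pos': array([ 0.2867, -0.6109,  0.4037]), 'ee_rot': array([ 3.14  , -0.0001, -2.703 ]), 'force': array([-0.1548, -0.3021,  0.4765]), 'moment': array([-0.0118,  0.0368, -0.0003]), 'width': 0.08764244398956737} 0.1781
top {'intrinsics': array([[617.7983,   0.    , 314.7006],
       [  0.    , 617.7983, 249.9123],
       [  0.    ,   0.    ,   1.    ]]), 'position': array([0.3725, 0.2661, 1.3342]), 'attitude': array([-3.0212, -0.0073, -1.5945])}
core [([0.46, 0.31, 0.069], 0.67), ([0.431, 0.298, 0.073], 0.57)]
cassette [([0.636, 0.362, 0.061], 0.94), ([0.43, 0.297, 0.071], 0.59)]
catch_a [([0.432, 0.328, 0.054], 0.57), ([0.441, 0.269, 0.053], 0.54), ([0.667, 0.377, 0.042], 0.44), ([0.612, 0.341, 0.038], 0.4)]
tray [([0.436, -0.033, 0.002], 0.69)]
small_driver [([0.422, 0.6, 0.02], 0.64), ([0.459, 0.306, 0.074], 0.26)]
side {'intrinsics': array([[475.0984,   0.    , 313.4762],
       [  0.    , 475.0984, 242.3621],
       [  0.    ,   0.    ,   1.    ]]), 'position': array([0.1224, 1.1474, 0.6983]), 'attitude': array([-2.1481, -0.0044, -2.7347])}
core [([0.451, 0.379, 0.058], 0.87)]
cassette [([0.426, 0.314, 0.05], 0.71), ([0.632, 0.368, 0.04], 0.56)]
catch_a [([0.422, 0.331, 0.044], 0.59), ([0.612, 0.345, 0.033], 0.57)]
tray [([0.425, 0.328, 0.045], 0.64), ([0.427, -0.019, 0.004], 0.61)]
small_driver [([0.417, 0.609, 0.018], 0.76)]
0.6
```

View pics/top.png

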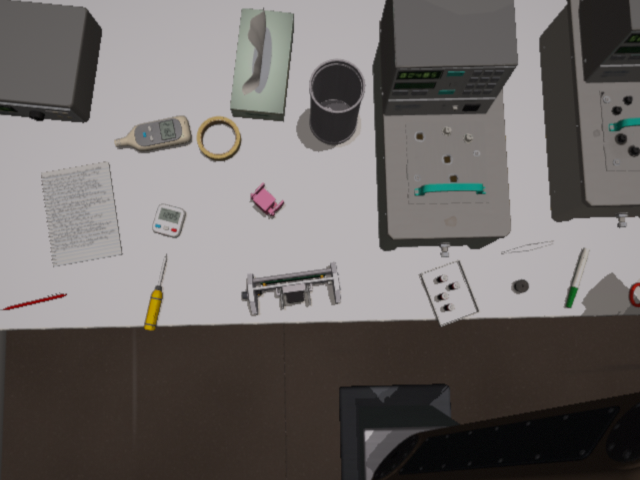

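View pics/side.png

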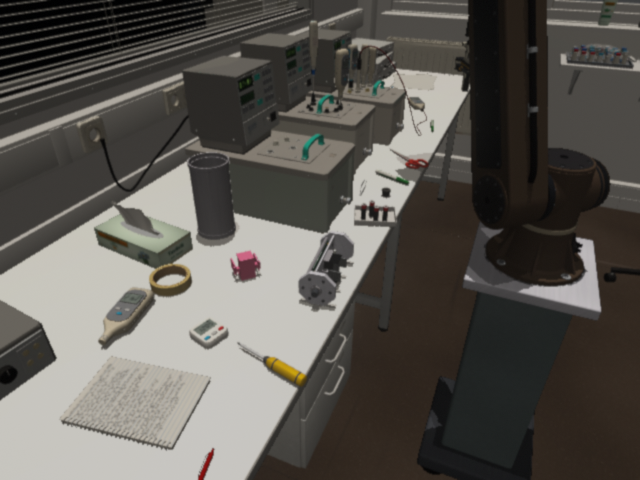

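The core's long axis lies along world +y, with the stub at about px (245,296) on the +y side and the cassette at (293,296) facing the robot. The pink decoy is at (265,200), the tray at (448,293) and the driver at (155,305). I'll move to a hover above the core.

Emit:
{"api": "play_rows", "payload": {"targets": [[[-0.218,0.229,0,5],[-0.218,0.229,0,10],[-0.218,0.229,0,16.5],[-0.218,0.229,0,16.5],[-0.218,0.229,0,16.5]]], "grip": 0}}

```text
t: 1.23
eef_pos: [0.3859, -0.3128, 0.405]
ee_rot: [-3.141, 0.001, -2.991]
force: [1.5, -0.1, 0.6]
width: 0.0877
```

```bash
cat > go.py <<'E'
# world target -> tool shift
import sys
from h import *
def shift(x,y,z,yaw=None):
    s=arm.get_state(); Rm=rot(s['ee_rot']); p=np.array(s['eef_pos'])
    sh=Rm.T@(np.array([x,y,z])-p)
    dy=0 if yaw is None else -np.degrees((yaw-s['ee_rot'][2]+np.pi/2)%np.pi-np.pi/2)
    print('t',round(s['t'],2),'pos',p,'rpy',s['ee_rot'],'F',s['force'],'w',s['width']); print('shift',sh,'turn',dy)
if __name__=='__main__': shift(*map(float,sys.argv[1:]))
E
python3 go.py 0.41 0 0.40 -2.99; python3 go.py 0.42 0.31 0.40 -2.99
```

```text
t 1.23 pos [ 0.3859 -0.3128  0.405 ] rpy [-3.1411  0.0009 -2.991 ] F [ 1.4999 -0.1436  0.631 ] w 0.08767708582508145
shift [-0.0708  0.3056  0.0049] turn -0.05685431267814182
t 1.23 pos [ 0.3859 -0.3128  0.405 ] rpy [-3.1411  0.0009 -2.991 ] F [ 1.4999 -0.1436  0.631 ] w 0.08767708582508145
shift [-0.1272  0.6106  0.0048] turn -0.05685431267814182
```

Emit:
{"api": "play_rows", "payload": {"targets": [[[-0.071,0.305,0,0],[-0.071,0.305,0,0],[-0.071,0.305,0,0],[-0.071,0.305,0,0],[-0.071,0.305,0,0]]]}}

```text
t: 1.85
eef_pos: [0.4095, -0.0012, 0.4053]
ee_rot: [3.141, 0.002, -2.991]
force: [1.4, 0.0, 0.2]
width: 0.0878
```

Emit:
{"api": "play_rows", "payload": {"targets": [[[-0.055,0.305,0,0],[-0.055,0.305,0,0],[-0.055,0.305,0,0],[-0.055,0.305,0,0],[-0.055,0.305,0,0]]]}}

```text
t: 2.48
eef_pos: [0.4181, 0.3089, 0.4051]
ee_rot: [3.141, 0.001, -2.99]
force: [1.6, -0.4, 0.8]
width: 0.0876
```

```bash
python3 - <<'E'
from h import *
print(arm.get_state()['eef_pos'],arm.get_state()['t'])
im,d,P=grab('wrist','w1.png'); print(P)
for q in ['core','cassette','catch_a']:
    print(q,[(np.round(r['xyz'],4).tolist(),round(r['score'],2)) for r in finder.find_in('wrist',q)][:4])
im2,d2,P2=grab('top')
c=cloud(d2,P2)
m=(abs(c[...,0]-.46)<.08)&(abs(c[...,1]-.31)<.13)&(c[...,2]>.075)
p=c[m]; print('top',p.shape,p.mean(0),np.percentile(p[:,2],[5,50,95]))
for n,cc in (('wrist',cloud(d,P)),('top',c)):
    m=(abs(cc[...,0]-.46)<.1)&(abs(cc[...,1]-.31)<.15)&(cc[...,2]>.02)&(cc[...,2]<.1)&((n=='top')|(d>0))
    np.save('pts_'+n,cc[m]); q=cc[m]; print(n,len(q)); 
    if len(q)>50: print(cv2.minAreaRect(q[:,:2].astype(np.float32)))
E
```

```text
[0.4181 0.3089 0.4051] 2.475
{'intrinsics': array([[419.315 ,   0.    , 317.9604],
       [  0.    , 419.315 , 237.2742],
       [  0.    ,   0.    ,   1.    ]]), 'position': array([0.3463, 0.2987, 0.3846]), 'attitude': array([ 2.8723, -0.0004,  1.7228])}
core [([0.4552, 0.3057, 0.0668], 0.68)]
cassette [([0.4327, 0.2985, 0.0596], 0.67), ([0.6152, 0.3539, 0.007], 0.37)]
catch_a [([0.434, 0.2705, 0.0529], 0.8), ([0.4323, 0.3253, 0.0508], 0.69)]
top (7874, 3) [0.4193 0.2974 0.6041] [0.3325 0.6655 0.6689]
wrist 16138
((0.4474280774593353, 0.3092324137687683), (0.08415675908327103, 0.20179659128189087), 6.378222942352295)
top 11
```

View pics/w1.png

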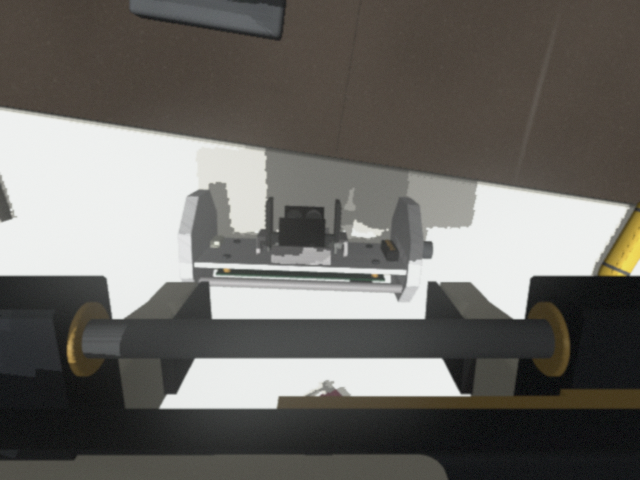

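```bash
python3 go.py 0.4237 0.2961 0.238 -3.026
```

```text
t 2.73 pos [0.4183 0.3068 0.4044] rpy [-3.141  -0.0006 -2.99  ] F [-0.1651 -0.1996  0.7749] w 0.08755162683007418
shift [-0.0038 -0.0113  0.1664] turn 2.061306914878842
```

Emit:
{"api": "play_rows", "payload": {"targets": [[[-0.004,-0.011,0.06,2.1],[-0.004,-0.011,0.115,2.1],[-0.004,-0.011,0.15,2.1],[-0.004,-0.011,0.167,2.1],[-0.004,-0.011,0.167,2.1]]]}}

```text
t: 3.35
eef_pos: [0.424, 0.295, 0.237]
ee_rot: [-3.14, -0.002, -3.029]
force: [0.0, 0.6, 0.7]
width: 0.0877
```

```bash
python3 - <<'E'
from h import *
s=arm.get_state(); print(s['eef_pos'],s['ee_rot'],s['force'],s['t'])
im,d,P=grab('wrist'); im2,_,_=grab('side')
for q in ['core','cassette','catch_a']:
    print(q,[(np.round(r['xyz'],4).tolist(),round(r['score'],2)) for r in finder.find_in('wrist',q)][:4])
o=np.hstack([cv2.resize(im,(480,360)),cv2.resize(im2[190:330,250:410],(320,360))[:, :]])
cv2.imwrite('pics/c2.png',o[:,:,::-1])
E
```

```text
[0.424 0.295 0.237] [-3.1398 -0.0016 -3.0289] [0.0283 0.6287 0.7025] 3.35
core [([0.4463, 0.2913, 0.0611], 0.7)]
cassette [([0.4259, 0.2978, 0.0511], 0.75)]
catch_a [([0.4199, 0.3225, 0.0484], 0.86), ([0.4244, 0.2667, 0.0573], 0.84), ([0.4466, 0.2875, 0.0621], 0.33)]
```

View pics/c2.png

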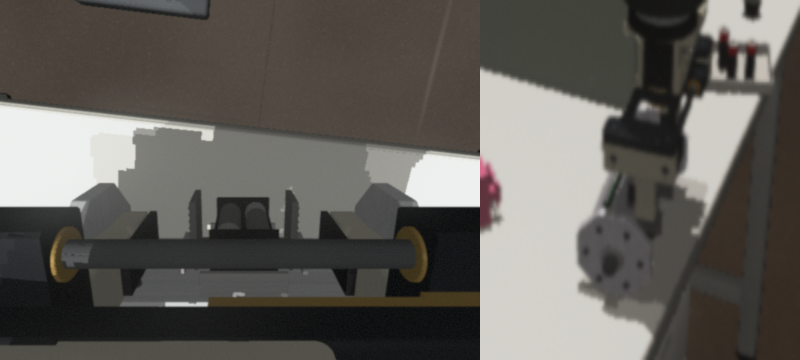

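Fingers straddle the cassette symmetrically (cassette at px ~242 between fingers at ~140 and 337), clear of the end plates. Next is the push for the first flat.

Emit:
{"api": "play_rows", "payload": {"targets": [[[-0.007,0,0,0],[-0.013,0,0,0],[-0.018,0,0,0],[-0.023,0,0,0],[-0.028,0,0,0]]]}}

```text
t: 4.22
eef_pos: [0.4522, 0.2996, 0.2375]
ee_rot: [-3.141, -0.0, -3.028]
force: [-1.5, -0.7, 0.3]
width: 0.0875
```

Emit:
{"api": "play_rows", "payload": {"targets": [[[-0.005,0,0,0],[-0.01,0,0,0],[-0.014,0,0,0],[-0.018,0,0,0],[-0.022,0,0,0]]]}}

```text
t: 4.85
eef_pos: [0.4741, 0.3023, 0.2377]
ee_rot: [3.141, 0.0, -3.027]
force: [-0.0, 0.8, 0.1]
width: 0.0873
```

```bash
cat > look.py <<'E'
from h import *
import sys
s=arm.get_state(); print(s['eef_pos'],s['ee_rot'],s['force'],s['t'],s['width'])
im,d,P=grab('wrist'); 
F=lambda n,q:print(n,q,[(np.round(r['xyz'],4).tolist(),round(r['score'],2)) for r in finder.find_in(n,q)][:4])
for q in ['core','cassette','catch_a']: F('wrist',q)
im2,_,_=grab('side'); F('side','core');F('side','cassette')
o=np.hstack([cv2.resize(im,(480,360)),cv2.resize(im2[180:320,230:390],(320,360))])
cv2.imwrite('pics/'+sys.argv[1],o[:,:,::-1])
E
python3 look.py c3.png
```

```text
[0.4741 0.3023 0.2377] [ 3.1415  0.0002 -3.0273] [-0.0201  0.8238  0.0642] 4.85 0.08728198655991527
wrist core [([0.4784, 0.2869, 0.0482], 0.8)]
wrist cassette [([0.4744, 0.3032, 0.0577], 0.72)]
wrist catch_a [([0.4678, 0.3293, 0.0608], 0.87), ([0.4702, 0.2731, 0.0701], 0.82), ([0.4718, 0.2838, 0.047], 0.21)]
side core [([0.4893, 0.3944, 0.0525], 0.68)]
side cassette [([0.6338, 0.3675, 0.0399], 0.7), ([0.4998, 0.3266, 0.0616], 0.42), ([0.4871, 0.3918, 0.0517], 0.39)]
```

View pics/c3.png

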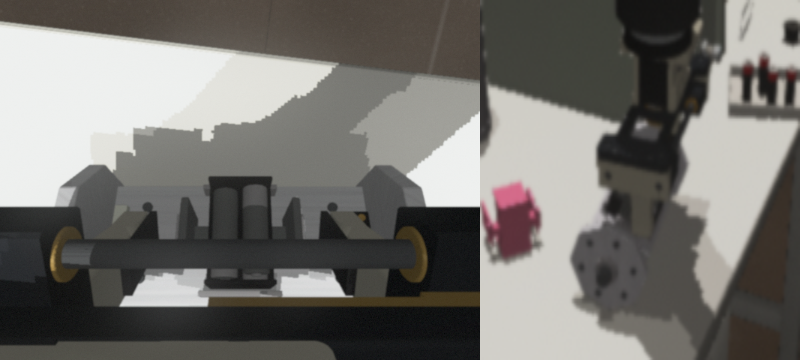

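It rolled cleanly one flat: deck at about 45° and cells visible at px (240,235). Now I'll go 12 mm down and push through the second flat.

Emit:
{"api": "play_rows", "payload": {"targets": [[[0,0,0.012,0],[-0.006,0,0.012,0],[-0.012,0,0.012,0],[-0.017,0,0.012,0],[-0.022,0,0.012,0]]]}}

```text
t: 5.82
eef_pos: [0.4962, 0.3047, 0.2258]
ee_rot: [3.141, 0.0, -3.028]
force: [0.2, -0.3, -0.0]
width: 0.0878
```

Emit:
{"api": "play_rows", "payload": {"targets": [[[-0.005,0,0,0],[-0.009,0,0,0],[-0.013,0,0,0],[-0.017,0,0,0],[-0.021,0,0,0]]]}}

```text
t: 6.45
eef_pos: [0.5167, 0.3071, 0.2257]
ee_rot: [3.142, -0.0, -3.027]
force: [0.6, -0.3, -0.2]
width: 0.0875
```

```bash
python3 look.py c4.png
```

```text
[0.5167 0.3071 0.2257] [ 3.1416 -0.     -3.0274] [ 0.5714 -0.3268 -0.1888] 6.45 0.08753521985635625
wrist core [([0.4952, 0.3023, 0.0373], 0.77)]
wrist cassette [([0.5103, 0.3088, 0.0652], 0.65)]
wrist catch_a [([0.5126, 0.3319, 0.0569], 0.91), ([0.5132, 0.2817, 0.0613], 0.83)]
side core [([0.5023, 0.3916, 0.0443], 0.89)]
side cassette [([0.6323, 0.3656, 0.0391], 0.97), ([0.4972, 0.3236, 0.057], 0.67)]
```

View pics/c4.png

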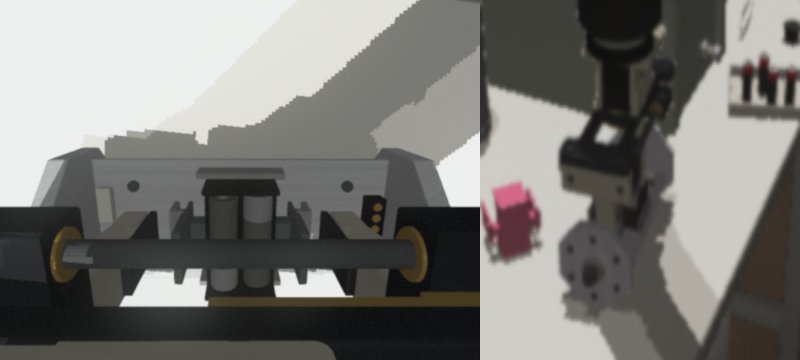

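```bash
python3 - <<'E'
from h import *
im,d,P=grab('wrist'); c=cloud(d,P)
def plane(p):
    m=np.median(p,0); k=abs(p[:,2]-m[2])<.02; p=p[k]; m=p.mean(0); u,s,v=np.linalg.svd(p-m,full_matrices=False); n=v[2]*np.sign(v[2][2]); return m,n,s[2]/len(p)**.5
for r in [(225,265,190,230),(225,265,395,455),(225,265,190,455)]:
    q=c[r[0]:r[1],r[2]:r[3]].reshape(-1,3); q=q[q[:,2]>0]; print(plane(q))
n=(abs(c[...,0]-.5)<.12)&(abs(c[...,1]-.31)<.14)&(c[...,2]>.025)&(c[...,2]<.1)&(d>.12)
q=c[n]; print(len(q), cv2.minAreaRect(q[:,:2].astype(np.float32)))
h=q[(q[:,2]>.03)&(q[:,2]<.042)]; print('deck-ish',cv2.minAreaRect(h[:,:2].astype(np.float32)))
m=finder.masks_of('wrist','catch_a')
for r in m[:2]:
    q=c[r['mask']]; print(r['score'],np.median(q,0),np.percentile(q,[3,97],axis=0))
E
```

```text
(array([0.499 , 0.2597, 0.0356]), array([ 0.008 , -0.0019,  1.    ]), np.float64(0.0006255412382483516))
(array([0.4887, 0.3497, 0.0356]), array([0.0039, 0.0015, 1.    ]), np.float64(0.0006139242707461033))
(array([0.4917, 0.3067, 0.0388]), array([0.7327, 0.0854, 0.6751]), np.float64(0.0039047292538974083))
61217 ((0.514994740486145, 0.30848759412765503), (0.080011747777462, 0.1852159947156906), 6.500442028045654)
deck-ish ((0.5150601863861084, 0.30824482440948486), (0.07997795194387436, 0.1831052303314209), 6.477797985076904)
0.56 [0.5088 0.334  0.0581] [[0.5    0.3272 0.0413]
 [0.5247 0.3388 0.0805]]
```

The deck is level (normal within 0.01 rad, z = 0.0356) and the fingers already straddle the cassette over the axis. I'll raise to pinch height, then pinch.

Emit:
{"api": "play_rows", "payload": {"targets": [[[-0.001,0.001,-0.004,0],[-0.001,0.001,-0.0085,0],[-0.001,0.001,-0.0085,0]]]}}

```text
t: 7.28
eef_pos: [0.5175, 0.3084, 0.2348]
ee_rot: [3.141, 0.001, -3.027]
force: [0.0, -0.2, -0.9]
width: 0.0875
```

Emit:
{"api": "play_rows", "payload": {"targets": [[[0,0,0,0],[0,0,0,0],[0,0,0,0],[0,0,0,0],[0,0,0,0]]], "grip": 255, "newtons": 20}}

```text
t: 7.9
eef_pos: [0.5174, 0.3081, 0.2343]
ee_rot: [-3.141, -0.0, -3.027]
force: [-1.4, 0.1, 1.6]
width: 0.0459
```

Emit:
{"api": "play_rows", "payload": {"targets": [[[0,0,0,0],[0,0,0,0],[0,0,0,0]]]}}

```text
t: 8.28
eef_pos: [0.5174, 0.3081, 0.2343]
ee_rot: [-3.142, -0.0, -3.027]
force: [-1.0, -1.1, 4.7]
width: 0.046
```

```bash
python3 look.py c5.png
```

```text
[0.5174 0.3081 0.2343] [-3.1415 -0.     -3.0274] [-0.9944 -1.1168  4.6799] 8.275 0.04595217419472408
wrist core [([0.4929, 0.3056, 0.0352], 0.57)]
wrist cassette [([0.5084, 0.3069, 0.0686], 0.95)]
wrist catch_a [([0.509, 0.2875, 0.0688], 0.69), ([0.5066, 0.3282, 0.0653], 0.65)]
side core [([0.5032, 0.3942, 0.0459], 0.91)]
side cassette [([0.6295, 0.3661, 0.0403], 0.85), ([0.5012, 0.3237, 0.0558], 0.51)]
```

View pics/c5.png

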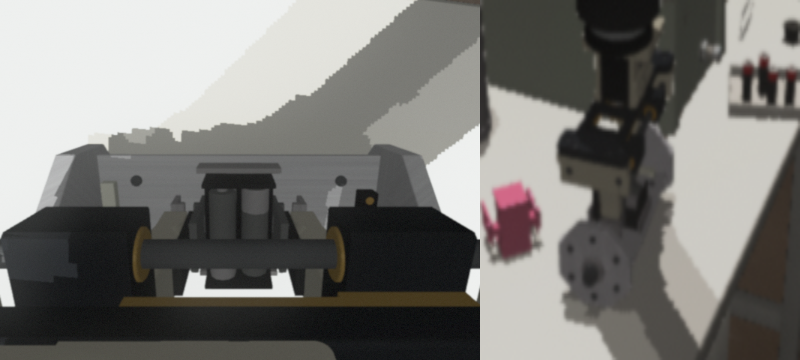

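Both catches are pinched (width 46 mm, fully in), with the fingers on the pads at px ~(170,245) and (310,245). I'll start drawing it up slowly.

Emit:
{"api": "play_rows", "payload": {"targets": [[[0,0,-0.002,0],[0,0,-0.004,0],[0,0,-0.006,0],[0,0,-0.008,0],[0,0,-0.01,0]]]}}

```text
t: 9.25
eef_pos: [0.5173, 0.3082, 0.2443]
ee_rot: [3.142, -0.0, -3.027]
force: [-0.2, -0.1, -2.4]
width: 0.0458
```

```bash
python3 - <<'E'
from h import *
im,d,P=grab('wrist','w6.png'); c=cloud(d,P)
s=arm.get_state(); print(s['eef_pos'],s['force'],s['width'],s['t'])
for r in [(225,265,190,230),(225,265,430,455)]:
    q=c[r[0]:r[1],r[2]:r[3]].reshape(-1,3); print(np.median(q,0))
print(finder.find_in('wrist','cassette')[:2])
E
```

```text
[0.5174 0.3082 0.2446] [-0.58   -0.4142 -2.6131] 0.046074992234489326 9.3
[0.5059 0.2565 0.0356]
[0.4934 0.3643 0.0356]
[{'xyz': [0.5099, 0.3065, 0.081], 'score': 0.56}]
```

The deck stayed at 0.0356, the cassette rose 10 mm or so, and Fz of about −2.5 N suggests only the cassette's weight. I'll draw up to about 100 mm.

Emit:
{"api": "play_rows", "payload": {"targets": [[[0,0,-0.006,0],[0,0,-0.014,0],[0,0,-0.022,0],[0,0,-0.032,0],[0,0,-0.042,0]]]}}

```text
t: 9.98
eef_pos: [0.5174, 0.3082, 0.2871]
ee_rot: [3.141, 0.0, -3.027]
force: [-0.4, -0.1, -0.8]
width: 0.0464
```

Emit:
{"api": "play_rows", "payload": {"targets": [[[0,0,-0.012,0],[0,0,-0.024,0],[0,0,-0.036,0],[0,0,-0.044,0],[0,0,-0.048,0]]]}}

```text
t: 10.6
eef_pos: [0.5174, 0.3082, 0.3348]
ee_rot: [3.141, 0.0, -3.027]
force: [0.4, -0.5, -2.4]
width: 0.0461
```

Emit:
{"api": "play_rows", "payload": {"targets": [[[0,0,0,0],[0,0,0,0],[0,0,0,0],[0,0,0,0]]]}}

```text
t: 11.1
eef_pos: [0.5174, 0.3081, 0.3339]
ee_rot: [-3.141, -0.0, -3.027]
force: [0.4, 0.4, -1.6]
width: 0.0458
```

```bash
python3 look.py c7.png; python3 - <<'E'
from h import *
im,d,P=grab('wrist'); c=cloud(d,P)
q=c[(c[...,2]>.03)&(c[...,2]<.042)&(abs(c[...,1]-.31)<.12)&(abs(c[...,0]-.5)<.05)]; m=q.mean(0);print(len(q),m,np.linalg.svd(q-m,full_matrices=False)[2][2])
E
```

```text
[0.5174 0.3081 0.3339] [-3.1412 -0.0004 -3.0275] [ 0.4495  0.3708 -1.5835] 11.1 0.0457556131373234
wrist core [([0.5095, 0.3058, 0.0385], 0.59)]
wrist cassette [([0.5067, 0.3071, 0.1687], 0.88), ([0.6222, 0.3566, 0.0493], 0.85)]
wrist catch_a [([0.5101, 0.2878, 0.1705], 0.72), ([0.5033, 0.3066, 0.0381], 0.59)]
side core [([0.5112, 0.3253, 0.0436], 0.72)]
side cassette [([0.5039, 0.3211, 0.159], 0.67)]
16958 [0.508  0.3073 0.0359] [-0.0026  0.0012  1.    ]
```

View pics/c7.png

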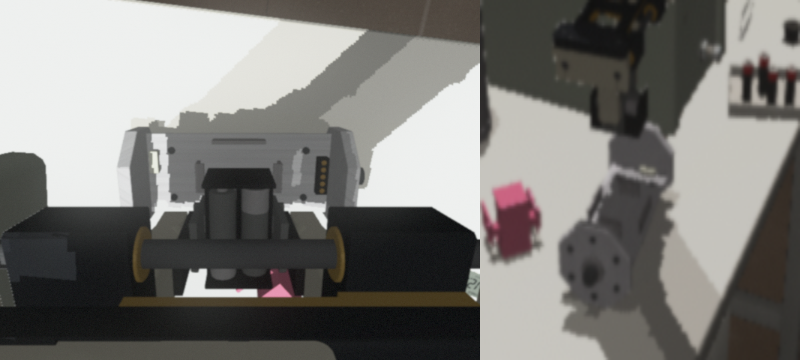

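The cassette hangs level in the fingers, about 100 mm up. The core stands deck up (normal within 0.003 rad, z = 0.036), and nothing else has moved. I'll hand it in.

```bash
python3 -c "
from station import *
print(job_done()); print(arm.get_state()['t'])"
```

```text
the job is handed in; nothing more can be done
None
the job is handed in; nothing more can be done
```

I rolled the core away over two flats with the open fingers straddling the cassette. Then I pinched both catches with a 20 N grip, drew the cassette about 100 mm straight up, and handed the job in at about 11 s, with the gripper still pinching.

**Last checks:**
- **Core:** it stands on the bench with the deck level within about 0.003 rad and the deck surface at z ≈ 0.036 m, as it was before the lift.
- **Cassette:** it is held level in the fingers. The opening reads 46 mm against the 47 mm quoted for both catches fully in, and the load on the wrist is about 2 N, which matches its weight.
- **Bystanders:** the arm never worked near the tray or the small screwdriver. I did not measure their positions again at the end.

**One odd reading:** Fz rose to about +4.7 N while the fingers closed on the catches, possibly a light touch on the brackets. It was gone once the lift began.

`job_done` gave no verdict, so I can't confirm the run passed.

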